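# Hang the pierced plaque on the drying stand

### The arm

A 6-joint arm with a two-finger parallel gripper is mounted at the origin on the work surface. World frame = base frame: x ahead of the robot, y to its left, z up, the work surface at z = 0. Lengths are in m, angles in rad, forces in N, time in s.
With the tool pointing down it reaches from about 0.375 to 0.9 m from the base axis. Payload 3.1 kg.
Tool frame: the origin (TCP) lies midway between the tips of the shut fingers; the grasp point (between the pads) lies 19 mm behind it; z points along the fingers, y is the line along which they close (so a half turn about z gives the same grasp; the last joint's range is limited). The gripper opens to 87 mm and grips with 3 to 60 N. Pads are 19 mm wide; open, the fingers measure 117 mm over their backs; the gripper's body (75 mm by 190 mm) begins 51 mm behind the grasp point.
Start: joints at [1.145, 0.527, 1.433, -0, 1.181, -0.178], TCP at [0.153, 0.606, 0.223] pointing down, gripper open.
Joint ranges: [-3.08, 3.08], [-0.75, 2.2], [0.22, 2.44], [-1.43, 4.57], [0, 2.65], [-2.85, 2.85]. Speed limits (rad/s): [2.79, 2.79, 3.14, 3.14, 3.14, 3.14].

### API

Orientations are given as a unit quaternion [x, y, z, w].
In Python, from rig import robot gives the robot as it stands. The module is installed in compiled form; this text tells all that it offers.
- The arm moves only by the tool play_rows, never from a script. Its arguments are lists of equal length, an entry for each row: "gripper": the closure, from -1 (fully open) to 1 (shut); "delta_pos": the shift along the tool's x, y, z in cm, a list of three; "turn": the turn, a rotation vector about the tool's x, y, z in rad, a list of three. A call has 1 to 12 rows; each row is the pose to reach, as a shift and turn from the pose commanded when the call began, along the tool's axes at that moment; what a row does not reach only later rows make up. A row lasts 1/8 s, in which the tool goes at most 62.5 mm and 10.7 degrees, less where a joint would pass 70% of its speed; a pose out of reach is approached as far as the arm can. A call with a gripper value outside its range is refused whole. The fingers move at their own pace and stop on an object; "squeeze" is the grip in N (left out, the last holds). Time passes only in rows, so rows that repeat a pose let the fingers close. It gives the time, the measured TCP pose, the force, the opening and the grip force at its end, in the units of the state.
- robot.get_obs(): the state, without advancing time (a new reading comes with each control period).
- robot.camera(name): name is "scene" or "side" or "wrist"; returns a dict with "color" (384x512x3 uint8, red, green, blue), "vfov" (degrees; the focal length in pixels is half the picture's height over the tangent of half this angle, whatever the lens; pixels are square), "cx", "cy" (the principal point, pixels), "R" (3x3) and "t" (3): a world point X has camera coordinates R X + t. Camera axes: x right, y down, z forward; pixel columns grow to the right and rows downward; lengths in m; the calibration is good to about 2 mm. A picture is of the moment at which its call begins. There is no depth.
- robot.hand_in(): hands the job in; it is judged then, once.
The state is a dict: "time": time; "q": joint angles; "joint_velocities": joint speeds; "joint_torque": joint torques, N m; "position": TCP position; "tool_rot": TCP orientation; "ft_force": force on the tool from outside, world axes, zero at the start; "moment": the same for the moment, N m; "grip_width": finger opening in m; "grip_force": force on a finger pad.
Only numpy, scipy, OpenCV 4.12 (cv2) and the standard library are available. Lean on these libraries where they do the work, as an engineer would, in place of code of your own. Each camera call takes 0.05 s, during which the arm holds its last target. There are 200 camera calls.

### The job

First pull the cork end stop off the drying stand's rod and set it down in the small wooden tray. Then take the plaque that has a hole through it out of the grooved rack and hang it on the rod by its hole, hanging freely upright and pushed well on, clear of the rod's tip. Leave the two solid plaques standing where they are in the rack.

Things in the scene. Friction and masses are not known exactly. Their poses are not given: they have to be found in the camera images.
- stand: Fixed drying stand. Round wooden foot 100 mm across and 18 mm high, square wooden post 28 mm wide rising to z = 175 mm, and a level steel rod 9 mm thick that sticks out of the post along the stand's own +x, its axis 160 mm above the table. The rod leaves the post 14 mm from the stand's axis and ends 125 mm from it (111 mm free). Origin: on the table under the post's centre; x along the rod, z up.
- rod_tip (a point): The centre of the rod's free end face (on the rod's axis, 160 mm above the table). Axes as the stand's.
- end_stop: Loose cork end stop slipped on the rod's tip: a block 28 x 28 mm across and 30 mm long (along its x), with a blind round bore 11.5 mm wide and 22 mm deep that opens on its -x face. It pulls off along the stand's +x, away from the post. Origin: the block's centre; at the start its axes are parallel to the stand's. 20 g.
- tray: Fixed open wooden tray, 116 x 116 mm outside, 22 mm high, walls and floor 5 mm thick (106 x 106 mm inside). Origin: centre of its underside, on the table; z up.
- rack: Fixed wooden rack, 70 mm (its x) by 240 mm (its y), 28 mm high, with one straight groove along its y: 17 mm wide, 18 mm deep (groove floor at z = 10 mm). Three plaques stand in the groove side by side, 78 mm apart centre to centre. Origin: centre of its underside, on the table.
- pierced_plaque: The plaque to hang: white plaster, 14 mm thick (its x), 48 mm wide (its y), 74 mm tall (its z), with a round hole 22 mm across right through it along its x, 46 mm above its lower edge on the middle line. Loose, standing upright in the rack's groove in one of the three places. Origin: centre of its lower edge face. About 80 g.
- plaque_hole (a point): Centre of the plaque's hole (mid-thickness). Axes as the plaque's: x along the hole, z towards the top edge.
- blank_a: Solid white plaque of the same outside size (14 x 48 x 74 mm), without a hole, standing in the rack. Origin: centre of its lower face. To be left alone.
- blank_b: A second solid plaque, same as blank_a. To be left alone.
There are look-alikes about, which are no part of the job. What is shaped like the pierced_plaque but yellow is not meant. Leave any blue look-alike of the stand alone.

How it is judged:
On the way, in this order (a step that is already met when the one before it is completed fails the run):
1. the end stop lies in the tray, let go (x of end_stop in the frame of tray between -0.045 and 0.045 m and y of end_stop in the frame of tray between -0.045 and 0.045 m and z of end_stop in the frame of tray below 0.032 m and linear speed of end_stop below 0.03 m/s and contact force between the fingers and end_stop below 0.3 N), for 0.2 s.
2. the pierced plaque hangs on the rod by its hole, let go (x of plaque_hole in the frame of stand between 0.018 and 0.105 m and y of plaque_hole in the frame of stand between -0.01 and 0.01 m and z of plaque_hole in the frame of stand between 0.147 and 0.165 m and angle between the x axis of pierced_plaque and the x axis of stand, either way round below 0.45 rad and angle between pierced_plaque's own z axis and vertical below 0.35 rad and linear speed of pierced_plaque below 0.03 m/s and contact force between the fingers and pierced_plaque below 0.3 N), for 0.2 s.
At the end, for the whole second after the job is handed in: Stop at rest in tray (within 45 mm of its middle, centre under 32 mm high). Plaque at rest on the rod: hole within 10 mm sideways, 13 below to 5 mm above rod axis, 20 mm or more short of the tip, within 0.45 rad of square, 0.35 of upright. Solid plaques moved under 20 mm, tilted under 0.25 rad (all of step 1 and all of step 2 and distance of each of blank_a, blank_b from where it was at the start of the episode below 0.02 m and angle between each of blank_a, blank_b's own z axis and vertical below 0.25 rad); the robot touches nothing.
It also fails if it takes over 61 s, if anything falls off the work surface, if the arm or the gripper's body presses on something with over 40 N, if the wrist force passes 120 N, or if a joint passes its speed limit or range.

## Working session

There is one attempt and no reset: what is moved stays moved. The work goes in short steps, Python scripts to look and compute and a tool call to move; the robot and the scene stay as the last step left them, time stands still between calls to the robot, and variables do not carry over. Pictures are saved under pics/ and viewed, at most 12 in all, crops included, and the job is handed in when it is done.

Besides the shell and the picture viewer there is one more tool, called after ">>>" as name(argument=value, ...), one argument or row to a line, values as JSON. play_rows: Moves the arm, as the interface text tells. Its arguments: {"type":"object","properties":{"gripper":{"type":"array","items":{"type":"number"}},"delta_pos":{"type":"array","items":{"type":"array","items":{"type":"number"}}},"turn":{"type":"array","items":{"type":"array","items":{"type":"number"}}},"squeeze":{"type":"number"}},"required":["gripper","delta_pos","turn"]}

```bash
mkdir -p pics
cat > h.py <<'E'
import numpy as np, cv2, pickle
from rig import robot
def shot(n,tag):
    c=robot.camera(n); cv2.imwrite(f'pics/{tag}.png',c['color'][:,:,::-1]); pickle.dump(c,open(f'pics/{tag}.pkl','wb')); return c
def load(tag): return pickle.load(open(f'pics/{tag}.pkl','rb'))
def K(c):
    f=c['color'].shape[0]/2/np.tan(np.radians(c['vfov'])/2); return f
def ray(c,u,v):
    f=K(c); R=np.array(c['R']);t=np.array(c['t'])
    d=R.T@np.array([(u-c['cx'])/f,(v-c['cy'])/f,1]); return -R.T@t, d/np.linalg.norm(d)
def plane(c,u,v,z):
    o,d=ray(c,u,v); return o+d*(z-o[2])/d[2]
def tri(c1,p1,c2,p2):
    A=[];b=[]
    for c,p in((c1,p1),(c2,p2)):
        o,d=ray(c,*p);P=np.eye(3)-np.outer(d,d);A.append(P);b.append(P@o)
    return np.linalg.lstsq(np.vstack(A),np.hstack(b),rcond=None)[0]
def proj(c,X):
    f=K(c);x=np.array(c['R'])@X+c['t'];return np.array([c['cx']+f*x[0]/x[2],c['cy']+f*x[1]/x[2]])
E
python3 - <<'E'
from h import *
a=shot('scene','s0');b=shot('side','d0');w=shot('wrist','w0')
cv2.imwrite('pics/a.png',a['color'][:,:,::-1])
for c in(a,b,w): print(c['vfov'],c['cx'],c['cy'],-np.array(c['R']).T@c['t'],np.round(c['R'],2).tolist())
print(robot.get_obs())
E
```

```text
57.2574267918438 261.3984738792305 190.17142549959328 [ 1.36039095 -0.22869784  0.78795424] [[0.22, 0.98, 0.02], [0.57, -0.11, -0.81], [-0.79, 0.19, -0.58]]
45.98855052291046 247.0072261795597 187.4916922158807 [-0.05846683 -0.72917274  1.058059  ] [[0.84, -0.55, 0.02], [-0.4, -0.63, -0.67], [0.38, 0.56, -0.74]]
58.80205854683401 250.89509593659582 191.44780080229523 [0.07506067 0.62548988 0.38450112] [[0.24, 0.97, -0.0], [0.93, -0.23, 0.29], [0.28, -0.07, -0.96]]
{'time': 0.15, 'q': array([ 1.14550361e+00,  5.28238613e-01,  1.43360164e+00, -5.50436797e-06,
        1.18137316e+00, -1.78529899e-01]), 'joint_velocities': array([-0.00020936, -0.00362517, -0.00175301, -0.00011107,  0.00126065,
        0.0001274 ]), 'joint_torque': array([ 5.96904956e-04, -4.40430737e+01, -1.76841688e+01,  6.33585406e-02,
        5.51895727e-02, -9.37962523e-05]), 'position': array([0.152427  , 0.60556118, 0.22180705]), 'tool_rot': array([ 1.23067531e-01,  9.92397968e-01, -7.74479177e-04, -2.38531509e-04]), 'ft_force': array([-1.01495546, -0.36912636, -0.52843053]), 'moment': array([-0.05282649, -0.00227985, -0.05552899]), 'grip_force': 0.0, 'grip_width': 0.08688996974491622}
```

View pics/s0.png

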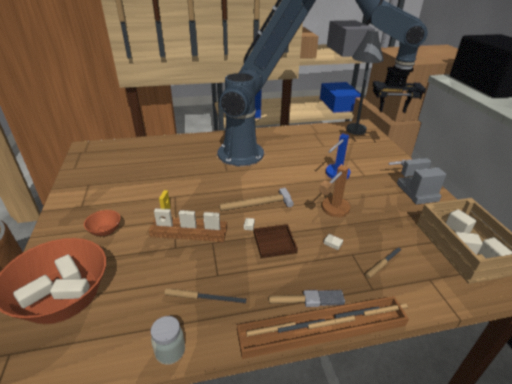

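View pics/d0.png

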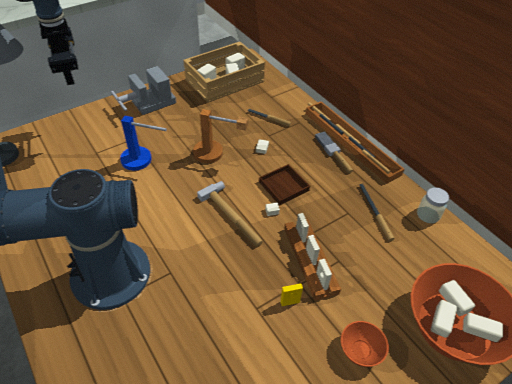

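The candidates for the pierced plaque in the scene view are the white one with a hole at (163,217), blanks at (187,219) and (211,221), and the yellow look-alike at (165,200). The candidates for the stand are the brown one at (336,195) and the blue one at (340,160), which must be left alone. I choose the white plaque at (163,217) and the brown stand, and I'll check both in a close crop.

Run:
```python
from h import *
a=load('s0')['color'];b=load('d0')['color']
def z(im,x,y,w=100,h=75): return cv2.resize(im[y:y+h,x:x+w],(400,300),interpolation=cv2.INTER_CUBIC)
m=np.vstack([np.hstack([z(a,140,180),z(a,300,150)]),np.hstack([z(b,265,215,120,90),z(b,180,95)])])
cv2.imwrite('pics/m0.png',m[:,:,::-1])
```

```text
(no output)
```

View pics/m0.png

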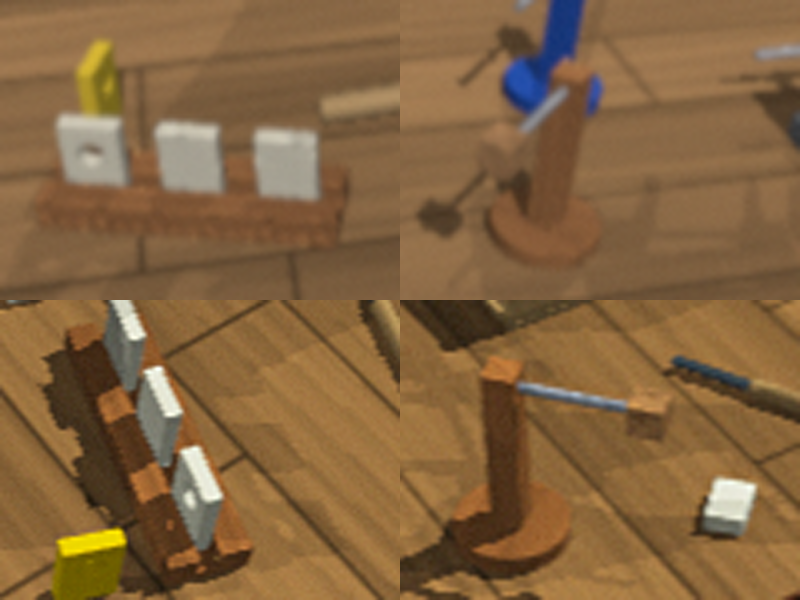

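Run:
```python
from h import *
a=load('s0');b=load('d0');np.set_printoptions(precision=4,suppress=True)
for n,p,q,z in [('stop',(325.5,187),(242.5,123.2),.16),('rodroot',(341.2,173.7),(210,117),.16),('posttop',(342.5,167.2),(205.5,112),.175),('tray',(275,240),(285,183),.015),('hole',(162.7,218.7),(322,273.5),.056)]:
    X=tri(a,p,b,q);print(n,X,proj(a,X)-p,proj(b,X)-q,plane(a,*p,z),plane(b,*q,z))
# tray corners, white plaques
for tag,c in(('s',a),('d',b)):
    im=c['color'];hsv=cv2.cvtColor(im,cv2.COLOR_RGB2HSV)
    w=((hsv[...,1]<60)&(hsv[...,2]>130)).astype(np.uint8)
    n,l,st,ce=cv2.connectedComponentsWithStats(w)
    for i in range(1,n):
        x,y,W,H,A=st[i]
        R=(140,200,225,235) if tag=='s' else (290,205,340,295)
        if A>30 and R[0]<ce[i][0]<R[2] and R[1]<ce[i][1]<R[3]:
            pts=cv2.findNonZero((l==i).astype(np.uint8));print(tag,st[i],ce[i],cv2.boxPoints(cv2.minAreaRect(pts)).round(1).tolist())
    print('rack/tray dark')
    d=(hsv[...,2]<75).astype(np.uint8); n,l,st,ce=cv2.connectedComponentsWithStats(d)
    t=(275,240) if tag=='s' else (285,183)
    i=l[t[1],t[0]];print(im[t[1],t[0]],st[i],ce[i])
```

```text
stop [0.533  0.1745 0.1612] [-0.15    0.1417] [-0.1059 -0.1801] [0.5308 0.176  0.16  ] [0.5336 0.1748 0.16  ]
rodroot [0.4655 0.2565 0.1579] [-0.0585  0.0587] [-0.0418 -0.0772] [0.4682 0.2552 0.16  ] [0.4642 0.2538 0.16  ]
posttop [0.4547 0.2632 0.1766] [ 0.119  -0.1221] [0.085  0.1612] [0.453  0.2638 0.175 ] [0.4558 0.2659 0.175 ]
tray [0.5845 0.0057 0.0148] [-0.1582  0.1201] [-0.1275 -0.1525] [0.5843 0.0062 0.015 ] [0.5844 0.0048 0.015 ]
hole [ 0.4544 -0.3303  0.0513] [ 0.9188 -0.4679] [0.9755 0.8199] [ 0.462  -0.3325  0.056 ] [ 0.4514 -0.329   0.056 ]
s [154 209  17  17 239] [162.3598 217.0335] [[154.0, 209.0], [170.0, 209.0], [170.0, 225.0], [154.0, 225.0]]
s [179 210  17  18 249] [186.9197 218.5341] [[179.0, 227.0], [179.0, 210.0], [195.0, 210.0], [195.0, 227.0]]
s [203 212  17  18 250] [211.216 220.26 ] [[203.0, 212.0], [219.0, 212.0], [219.0, 229.0], [203.0, 229.0]]
rack/tray dark
[78 48 34] [     0      0    512    384 169217] [238.7026 192.3765]
d [298 213  11  14  76] [302.8947 219.7368] [[297.6000061035156, 214.1999969482422], [302.29998779296875, 212.10000610351562], [308.20001220703125, 225.5], [303.6000061035156, 227.5]]
d [308 235  12  15  89] [313.3371 242.2921] [[307.3999938964844, 236.3000030517578], [312.5, 233.89999389648438], [319.20001220703125, 248.39999389648438], [314.1000061035156, 250.8000030517578]]
d [318 259  14  21 142] [323.9859 268.838 ] [[312.20001220703125, 263.3999938964844], [323.3999938964844, 257.79998779296875], [331.3999938964844, 273.79998779296875], [320.20001220703125, 279.3999938964844]]
rack/tray dark
[82 47 29] [     0      0    512    384 134172] [233.0979 215.7572]
```

The crop confirms it: the white plaque at the -y end has the hole, and the brown stand carries the cork. Next I move to a hover above the stop.

>>> play_rows(
  gripper=[-0.3,-0.3,-0.3,-0.3,-0.3,-0.3,-0.3,-0.3,-0.3,-0.3,-0.3,-0.3],
  delta_pos=[
    [-47.4,-32.5,-2.8],
    [-47.4,-32.5,-2.8],
    [-47.4,-32.5,-2.8],
    [-47.4,-32.5,-2.8],
    [-47.4,-32.5,-2.8],
    [-47.4,-32.5,-2.8],
    [-47.4,-32.5,-2.8],
    [-47.4,-32.5,-2.8],
    [-47.4,-32.5,-2.8],
    [-47.4,-32.5,-2.8],
    [-47.4,-32.5,-2.8],
    [-47.4,-32.5,-2.8],
  ],
  turn=[
    [0,0,0.604],
    [0,0,0.604],
    [0,0,0.604],
    [0,0,0.604],
    [0,0,0.604],
    [0,0,0.604],
    [0,0,0.604],
    [0,0,0.604],
    [0,0,0.604],
    [0,0,0.604],
    [0,0,0.604],
    [0,0,0.604],
  ],
)

```text
time: 1.65
position: [0.5313, 0.1763, 0.2502]
tool_rot: [0.412, 0.911, -0.0, -0.001]
ft_force: [-0.7, -0.1, -0.2]
grip_width: 0.0562
grip_force: 0.0
```

```bash
cat >> h.py <<'E'
from scipy.spatial.transform import Rotation as Ro
def go(X,yaw):
    "delta in tool axes (cm), turn (rad) to TCP X with tool pointing down and tool y at world angle yaw"
    o=robot.get_obs();R=Ro.from_quat(o['tool_rot']).as_matrix()
    y=np.array([np.cos(yaw),np.sin(yaw),0]);zz=np.array([0,0,-1.]);T=np.c_[np.cross(y,zz),y,zz]
    print('delta',(R.T@(np.array(X)-o['position'])*100).round(2),'turn',Ro.from_matrix(R.T@T).as_rotvec().round(3),'t',o['time'])
E
python3 - <<'E'
from h import *
w=shot('wrist','w1')
o=robot.get_obs();print(o['time'],o['position'],o['tool_rot'],o['grip_width'])
E
```

```text
1.7 [0.53133037 0.17646286 0.25029863] [ 4.11748382e-01  9.11297240e-01 -2.08762326e-04 -7.52835250e-04] 0.05656665609863625
```

View pics/w1.png

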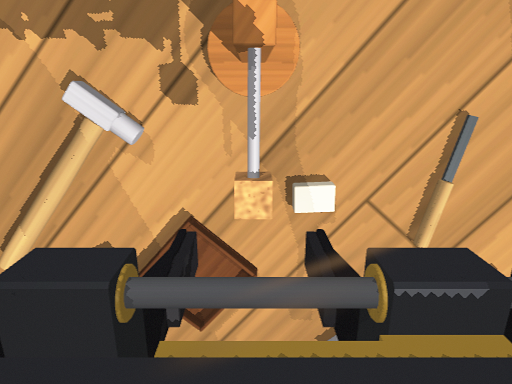

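The wrist view shows the rod running from (254,48) at the post to (253,175) at the cork. The cork's top face spans (235..272, 180..219), nearly centred between the fingers, and the tray lies beyond it.

Run:
```python
from h import *
np.set_printoptions(precision=4,suppress=True)
w=load('w1')
A=plane(w,254.3,48,.160);B=plane(w,253.5,172,.160);d=B-A
print(A,B,np.linalg.norm(d),np.degrees(np.arctan2(d[1],d[0])))
u=d/np.linalg.norm(d); print('stand axis',A-u*.014,'tip',A+u*.111)
for p in[(235,180),(271,180),(272,219),(235,219),(253.3,199.5)]:print(plane(w,*p,.1727))
yaw=np.arctan2(d[1],d[0])+np.pi/2;C=plane(w,253.3,199.5,.1727);C[2]=.15
print(yaw,C);go(C,yaw)
```

```text
[0.4638 0.258  0.16  ] [0.5214 0.1919 0.16  ] 0.08769820365324718 -48.89173118582514
stand axis [0.4545 0.2685 0.16  ] tip [0.5367 0.1743 0.16  ]
[0.5131 0.1807 0.1727]
[0.5329 0.1981 0.1727]
[0.554  0.176  0.1727]
[0.533  0.1575 0.1727]
[0.5331 0.1783 0.1727]
0.7174746406022564 [0.5331 0.1783 0.15  ]
delta [ 0.01  0.27 10.03] turn [-0.001 -0.001  0.005] t 1.7
```

>>> play_rows(
  gripper=[-0.3,-0.3,-0.3,-0.3,-0.3,0.6,0.6,0.6,0.6,0.6],
  delta_pos=[
    [0,0.3,3],
    [0,0.3,6],
    [0,0.3,8.5],
    [0,0.3,10],
    [0,0.3,10],
    [0,0.3,10],
    [0,0.3,10],
    [0,0.3,10],
    [0,0.3,10],
    [0,0.3,10],
  ],
  turn=[
    [0,0,0],
    [0,0,0],
    [0,0,0],
    [0,0,0],
    [0,0,0],
    [0,0,0],
    [0,0,0],
    [0,0,0],
    [0,0,0],
    [0,0,0],
  ],
  squeeze=8,
)

```text
time: 2.95
position: [0.5342, 0.1761, 0.1509]
tool_rot: [0.412, 0.911, -0.001, -0.001]
ft_force: [-3.4, -3.7, 5.8]
grip_width: 0.0284
grip_force: 8.0
```

>>> play_rows(
  gripper=[0.6,0.6,0.6,0.6,0.6,0.6,0.6],
  delta_pos=[
    [-1,0,0],
    [-2,0,0],
    [-3,0,0],
    [-4,0,0],
    [-5,0,0],
    [-5,0,0],
    [-5,0,0],
  ],
  turn=[
    [0,0,0],
    [0,0,0],
    [0,0,0],
    [0,0,0],
    [0,0,0],
    [0,0,0],
    [0,0,0],
  ],
)

```text
time: 3.82
position: [0.568, 0.1395, 0.1504]
tool_rot: [0.413, 0.911, -0.0, -0.0]
ft_force: [0.4, 0.2, -0.8]
grip_width: 0.0282
grip_force: 8.0
```

Run:
```python
from h import *
go([.5845,.0057,.06],.7175);go([.5845,.0057,.012],.7175)
w=shot('wrist','w2')
print(robot.get_obs()['grip_width'])
```

```text
delta [-11.16  -7.57   9.04] turn [-0.    -0.     0.002] t 3.825
delta [-11.16  -7.57  13.84] turn [-0.    -0.     0.002] t 3.825
0.027535801049893394
```

View pics/w2.png

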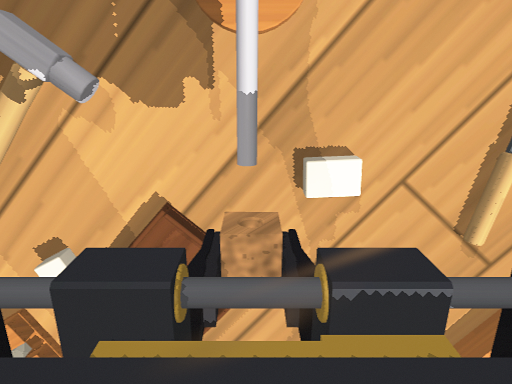

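The cork is clear of the rod, and the bare tip shows at (247,165). Next I carry the cork to the tray.

>>> play_rows(
  gripper=[0.6,0.6,0.6,0.6,0.6,0.6,0.6,0.6,0.6,0.6],
  delta_pos=[
    [-4,-3,0],
    [-8,-5.5,0],
    [-11.2,-7.6,2],
    [-11.2,-7.6,5],
    [-11.2,-7.6,8],
    [-11.2,-7.6,11],
    [-11.2,-7.6,13],
    [-11.2,-7.6,13.8],
    [-11.2,-7.6,13.8],
    [-11.2,-7.6,13.8],
  ],
  turn=[
    [0,0,0],
    [0,0,0],
    [0,0,0],
    [0,0,0],
    [0,0,0],
    [0,0,0],
    [0,0,0],
    [0,0,0],
    [0,0,0],
    [0,0,0],
  ],
)

```text
time: 5.12
position: [0.5855, 0.0052, 0.0134]
tool_rot: [0.413, 0.911, 0.0, 0.001]
ft_force: [0.1, -0.8, -0.4]
grip_width: 0.0282
grip_force: 8.0
```

>>> play_rows(
  gripper=[0.0,0.0,0.0,0.0,0.0,0.0,0.0,0.0,0.0],
  delta_pos=[
    [0,0,0],
    [0,0,0],
    [0,0,0],
    [0,0,-3],
    [0,0,-8],
    [0,0,-14],
    [0,0,-20],
    [0,0,-22],
    [0,0,-22],
  ],
  turn=[
    [0,0,0],
    [0,0,0],
    [0,0,0],
    [0,0,0],
    [0,0,0],
    [0,0,0],
    [0,0,0],
    [0,0,0],
    [0,0,0],
  ],
)

```text
time: 6.25
position: [0.5859, 0.005, 0.2347]
tool_rot: [0.413, 0.911, 0.001, 0.002]
ft_force: [-0.0, -0.1, -0.7]
grip_width: 0.0437
grip_force: 0.0
```

Run:
```python
from h import *
np.set_printoptions(precision=4,suppress=True)
w=load('w2');a=load('s0');b=load('d0')
print('tip',plane(w,247,165,.16),plane(w,247.5,5,.16))
s=shot('side','d1');cv2.imwrite('pics/d1c.png',cv2.resize(s['color'][130:240,200:360],None,fx=4,fy=4)[:,:,::-1])
P=[]
for p,q in (((162.4,217),(324,268.8)),((186.9,218.5),(313.3,242.3)),((211.2,220.3),(302.9,219.7))):
    P.append(plane(a,*p,.056)); print(P[-1],plane(b,*q,.065))
d=P[2]-P[0];yaw=np.arctan2(d[1],d[0]);print('rack y',yaw,np.linalg.norm(d))
X=P[0]+.007*np.array([-np.sin(yaw),np.cos(yaw),0]);X[2]=.24
print(X);go(X,yaw);print(robot.get_obs()['q'])
```

```text
tip [0.537  0.1735 0.16  ] [0.4939 0.2233 0.16  ]
[ 0.4533 -0.3335  0.056 ] [ 0.46   -0.3246  0.065 ]
[ 0.4756 -0.2576  0.056 ] [ 0.4889 -0.2453  0.065 ]
[ 0.4992 -0.1829  0.056 ] [ 0.5127 -0.1696  0.065 ]
rack y 1.275010253007114 0.15747188806863993
[ 0.4466 -0.3314  0.24  ]
delta [-16.21 -32.57  -0.73] turn [ 0.     0.001 -0.555] t 6.3
[-0.1821  0.461   1.5256  0.      1.1543 -0.9021]
```

View pics/d1c.png

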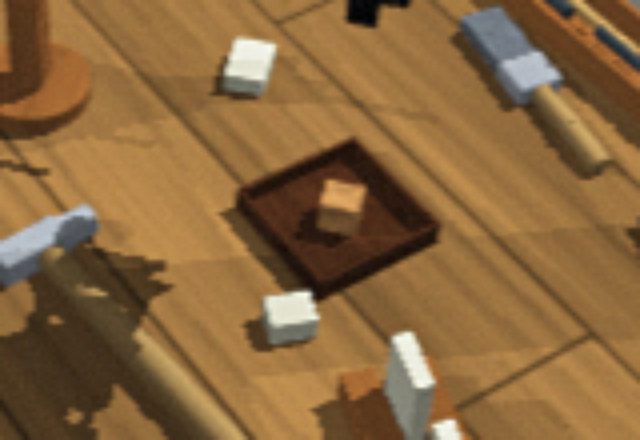

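The cork lies on the tray floor near its middle, at (342,205) in the crop. Next is a hover over the pierced plaque.

>>> play_rows(
  gripper=[-0.35,-0.35,-0.35,-0.35,-0.35,-0.35,-0.35,-0.35,-0.35],
  delta_pos=[
    [-4,-7,0],
    [-8,-14,0],
    [-12,-21,0],
    [-15,-28,0],
    [-16.2,-32.6,-0.7],
    [-16.2,-32.6,-0.7],
    [-16.2,-32.6,-0.7],
    [-16.2,-32.6,-0.7],
    [-16.2,-32.6,-0.7],
  ],
  turn=[
    [0,0,-0.18],
    [0,0,-0.36],
    [0,0,-0.555],
    [0,0,-0.555],
    [0,0,-0.555],
    [0,0,-0.555],
    [0,0,-0.555],
    [0,0,-0.555],
    [0,0,-0.555],
  ],
)

```text
time: 7.42
position: [0.4467, -0.3297, 0.2385]
tool_rot: [0.146, 0.989, 0.001, -0.001]
ft_force: [-0.4, 0.1, -0.3]
grip_width: 0.0588
grip_force: 0.0
```

Run:
```python
from h import *
np.set_printoptions(precision=4,suppress=True)
w=shot('wrist','w3');o=robot.get_obs();print(o['position'],o['tool_rot'],o['grip_width'])
```

```text
[ 0.4469 -0.3297  0.2388] [ 0.1462  0.9892  0.0007 -0.0006] 0.058895965898681193
```

View pics/w3.png

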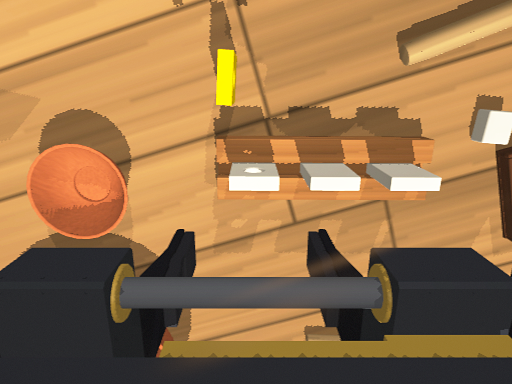

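The pierced plaque, with its hole at (255,170), has its top face at about (229..279, 178..190). The blanks' top faces lie to the right on the same row, and the yellow decoy at (226,77) is well clear.

Run:
```python
from h import *
np.set_printoptions(precision=4,suppress=True)
w=load('w3');im=w['color'];hsv=cv2.cvtColor(im,cv2.COLOR_RGB2HSV)
m=((hsv[...,1]<50)&(hsv[...,2]>120)).astype(np.uint8);n,l,st,ce=cv2.connectedComponentsWithStats(m)
for i in range(1,n):
    if st[i][4]>200: print(st[i],ce[i])
g=im.mean(2)
for u in(235,254,273):print(u,g[158:196,u].astype(int).tolist())
P=[plane(w,x,y,.084) for x,y in[(230,178),(279.5,178),(279.5,190.5),(229,190.5),(254.5,184.3)]]
for p in P:print(p)
L=plane(w,229,190.5,.084);R=plane(w,440.5,190.5,.084);d=R-L;yaw=np.arctan2(d[1],d[0]);print('yaw',yaw,np.linalg.norm(d))
X=P[4].copy();X[2]=.052;go(X,yaw)
```

```text
[ 472  109   40   36 1168] [492.5317 126.6301]
[ 229  163   50   28 1310] [253.6679 176.7282]
[ 301  163   60   28 1415] [329.7731 176.6601]
[ 367  163   75   28 1565] [403.9789 176.9796]
235 [100, 99, 97, 95, 102, 138, 179, 176, 177, 177, 177, 178, 176, 176, 177, 176, 174, 175, 239, 254, 253, 253, 252, 253, 252, 252, 253, 252, 252, 253, 253, 255, 216, 129, 144, 146, 146, 152]
254 [101, 100, 97, 91, 97, 138, 181, 176, 174, 208, 246, 253, 252, 253, 249, 169, 175, 175, 215, 254, 252, 252, 252, 252, 252, 252, 252, 252, 252, 252, 253, 254, 248, 125, 143, 144, 146, 150]
273 [148, 145, 90, 90, 148, 136, 182, 179, 178, 177, 177, 176, 175, 174, 176, 175, 175, 174, 215, 255, 253, 253, 253, 252, 253, 253, 252, 253, 253, 252, 253, 254, 248, 134, 142, 151, 157, 162]
[ 0.4447 -0.3491  0.084 ]
[ 0.4585 -0.3035  0.084 ]
[ 0.4707 -0.3069  0.084 ]
[ 0.4564 -0.3539  0.084 ]
[ 0.4576 -0.3283  0.084 ]
yaw 1.2760143594575692 0.20616164777028528
delta [-1.01  0.41 18.68] turn [ 0.001 -0.002  0.001] t 7.475
```

>>> play_rows(
  gripper=[-0.35,-0.35,-0.35,-0.35,-0.35,-0.35,-0.35,0.3,0.3,0.3,0.3,0.3],
  delta_pos=[
    [-0.9,0.4,4],
    [-0.9,0.4,8],
    [-0.9,0.4,12],
    [-0.9,0.4,15],
    [-0.9,0.4,17.5],
    [-0.9,0.4,18.9],
    [-0.9,0.4,18.9],
    [-0.9,0.4,18.9],
    [-0.9,0.4,18.9],
    [-0.9,0.4,18.9],
    [-0.9,0.4,18.9],
    [-0.9,0.4,18.9],
  ],
  turn=[
    [0,0,0],
    [0,0,0],
    [0,0,0],
    [0,0,0],
    [0,0,0],
    [0,0,0],
    [0,0,0],
    [0,0,0],
    [0,0,0],
    [0,0,0],
    [0,0,0],
    [0,0,0],
  ],
  squeeze=12,
)

```text
time: 8.98
position: [0.457, -0.3308, 0.0516]
tool_rot: [0.147, 0.989, -0.001, 0.001]
ft_force: [0.4, 1.3, 7.0]
grip_width: 0.048
grip_force: 12.0
```

>>> play_rows(
  gripper=[0.3,0.3,0.3,0.3,0.3,0.3,0.3,0.3],
  delta_pos=[
    [0,0,-1],
    [0,0,-2],
    [0,0,-4],
    [0,0,-7],
    [0,0,-11],
    [0,0,-15],
    [0,0,-17],
    [0,0,-17],
  ],
  turn=[
    [0,0,0],
    [0,0,0],
    [0,0,0],
    [0,0,0],
    [0,0,0],
    [0,0,0],
    [0,0,0],
    [0,0,0],
  ],
)

```text
time: 9.98
position: [0.457, -0.3312, 0.2227]
tool_rot: [0.147, 0.989, -0.002, 0.002]
ft_force: [0.7, -1.0, -1.7]
grip_width: 0.0475
grip_force: 12.0
```

Run:
```python
from h import *
np.set_printoptions(precision=4,suppress=True)
a=shot('scene','s2');w=shot('wrist','w4');o=robot.get_obs();print(o['position'],o['tool_rot'],o['grip_width'])
c=proj(a,o['position']).astype(int);print(c)
x,y=c-[50,50]
cv2.imwrite('pics/m4.png',np.hstack([cv2.resize(a['color'][y:y+96,x:x+100],(400,384),interpolation=cv2.INTER_CUBIC),w['color'][:,56:456]])[:,:,::-1])
u=np.array([np.cos(np.radians(-48.9)),np.sin(np.radians(-48.9)),0]);tip=np.array([.5368,.1740,.16])
X=tip+u*.045;X[2]=.1556;print(X);go(X,np.radians(41.1))
```

```text
[ 0.4558 -0.3299  0.2201] [ 0.1474  0.9891  0.0003 -0.0005] 0.04803764805086098
[155 174]
[0.5664 0.1401 0.1556]
delta [ 3.12 48.18  6.48] turn [ 0.    -0.001  0.558] t 10.075
```

View pics/m4.png

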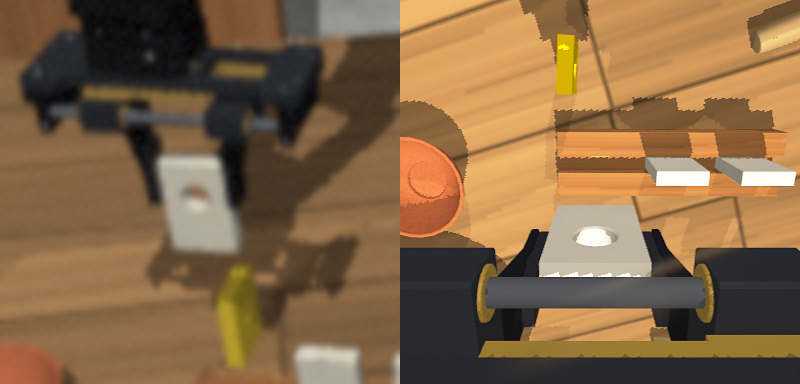

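The plaque is held upright, with its hole at wrist (249,237). Both blanks are still in the rack. Now I'll measure where the hole sits in the tool frame.

Run:
```python
from h import *
np.set_printoptions(precision=4,suppress=True)
w=load('w4');o=robot.get_obs();R=Ro.from_quat(o['tool_rot']).as_matrix();p=o['position']
def fx(u,v,x):
    q,d=ray(w,u,v);q=R.T@(q-p);d=R.T@d;return q+d*(x-q[0])/d[0]
for n,uv in dict(hole=(250,237),hl=(229,237),hr=(271,237),ht=(250,248.5),hb=(250,226),bl=(208,206),br=(295,206),tl=(196,277),tr=(307,277)).items(): print(n,fx(*uv,.007))
q,d=ray(w,250,237);print(p)
```

```text
hole [ 0.007  -0.0003 -0.0065]
hl [ 0.007  -0.0109 -0.0065]
hr [ 0.007   0.0102 -0.0065]
ht [ 0.007  -0.0003 -0.0192]
hb [ 0.007  -0.0004  0.0077]
bl [ 0.007  -0.0271  0.0399]
br [0.007  0.0281 0.04  ]
tl [ 0.007  -0.0218 -0.0441]
tr [ 0.007   0.0225 -0.0441]
[ 0.4558 -0.3299  0.2201]
```

>>> play_rows(
  gripper=[0.3,0.3,0.3,0.3,0.3,0.3,0.3,0.3,0.3,0.3,0.3,0.3],
  delta_pos=[
    [0.2,4,0],
    [0.5,9,0],
    [1,14,0],
    [1.5,19.5,0],
    [1.5,25,0],
    [2,30.5,0],
    [2,36,0],
    [2.5,41,1],
    [3,45,3],
    [3.1,48.2,5],
    [3.1,48.2,6.5],
    [3.1,48.2,6.5],
  ],
  turn=[
    [0,0,0],
    [0,0,0.1],
    [0,0,0.2],
    [0,0,0.3],
    [0,0,0.4],
    [0,0,0.5],
    [0,0,0.558],
    [0,0,0.558],
    [0,0,0.558],
    [0,0,0.558],
    [0,0,0.558],
    [0,0,0.558],
  ],
)

```text
time: 11.58
position: [0.5651, 0.1391, 0.1531]
tool_rot: [0.414, 0.91, -0.002, -0.003]
ft_force: [0.7, -0.7, 0.1]
grip_width: 0.0479
grip_force: 12.0
```

>>> play_rows(
  gripper=[0.3,0.3],
  delta_pos=[
    [0,0,0],
    [0,0,0],
  ],
  turn=[
    [0,0,0],
    [0,0,0],
  ],
)

```text
time: 11.82
position: [0.5677, 0.1387, 0.1564]
tool_rot: [0.415, 0.91, 0.0, 0.001]
ft_force: [0.4, 0.1, -0.3]
grip_width: 0.0478
grip_force: 12.0
```

Run:
```python
from h import *
np.set_printoptions(precision=4,suppress=True)
w=shot('wrist','w5');o=robot.get_obs();print(o['position'],o['grip_width'],o['ft_force'])
s=shot('side','d5')
u=np.array([np.cos(np.radians(-48.9)),np.sin(np.radians(-48.9)),0]);tip=np.array([.5368,.1740,.16])
X=tip-u*.05;X[2]=.155;print(X);go(X,np.radians(41.1))
for p in(tip,tip-u*.1):print(proj(w,p))
m=np.hstack([cv2.resize(s['color'][90:186,190:290],(400,384),interpolation=cv2.INTER_CUBIC),w['color'][:,56:456]])
cv2.imwrite('pics/m5.png',m[:,:,::-1])
```

```text
[0.5677 0.1389 0.1564] 0.04794461978560175 [-0.5198  0.3872 -1.2002]
[0.5039 0.2117 0.155 ]
delta [ 9.66 -0.04  0.13] turn [ 0.001  0.001 -0.001] t 11.925
[248.5134 160.4067]
[247.5441 -92.3227]
```

View pics/m5.png

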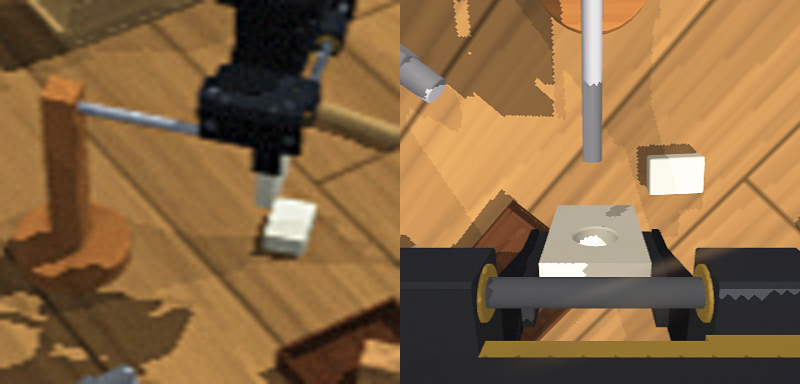

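The rod tip at wrist (248,160) lines up with the hole at (250,237). I insert slowly.

>>> play_rows(
  gripper=[0.3,0.3,0.3,0.3,0.3,0.3,0.3,0.3],
  delta_pos=[
    [0.8,0,0.1],
    [1.6,0,0.1],
    [2.4,0,0.1],
    [3.2,0,0.1],
    [4.0,0,0.1],
    [4.8,0,0.1],
    [5.5,0,0.1],
    [5.5,0,0.1],
  ],
  turn=[
    [0,0,0],
    [0,0,0],
    [0,0,0],
    [0,0,0],
    [0,0,0],
    [0,0,0],
    [0,0,0],
    [0,0,0],
  ],
)

```text
time: 12.92
position: [0.5305, 0.1816, 0.1545]
tool_rot: [0.414, 0.91, -0.0, -0.0]
ft_force: [-0.2, -0.3, -1.5]
grip_width: 0.0477
grip_force: 12.0
```

>>> play_rows(
  gripper=[0.3,0.3,0.3,0.3,0.3,0.3,0.3,0.3],
  delta_pos=[
    [0.8,0,0],
    [1.6,0,0],
    [2.4,0,0],
    [3.2,0,0],
    [4.1,0,0],
    [4.1,0,0.3],
    [4.1,0,0.5],
    [4.1,0,0.5],
  ],
  turn=[
    [0,0,0],
    [0,0,0],
    [0,0,0],
    [0,0,0],
    [0,0,0],
    [0,0,0],
    [0,0,0],
    [0,0,0],
  ],
)

```text
time: 13.92
position: [0.5042, 0.2119, 0.1493]
tool_rot: [0.414, 0.91, -0.0, -0.0]
ft_force: [0.3, -0.1, -2.1]
grip_width: 0.0478
grip_force: 12.0
```

Run:
```python
from h import *
np.set_printoptions(precision=4,suppress=True)
w=shot('wrist','w6');o=robot.get_obs();print(o['position'],o['ft_force'])
s=shot('side','d6')
m=np.hstack([cv2.resize(s['color'][90:186,190:290],(400,384),interpolation=cv2.INTER_CUBIC),w['color'][:,56:456]])
cv2.imwrite('pics/m6.png',m[:,:,::-1])
```

```text
[0.5043 0.2119 0.1494] [ 0.2266 -0.3203 -1.1655]
```

View pics/m6.png

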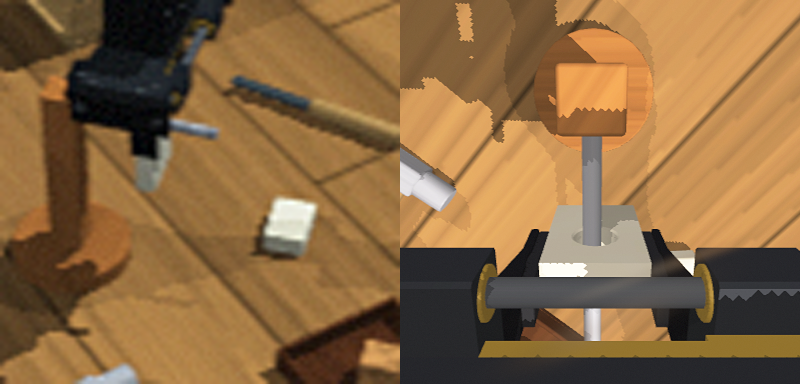

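The rod passes through the hole at wrist (248,237). Now I lower a touch, release, and retreat upward.

>>> play_rows(
  gripper=[0.3,0.3,-0.35,-0.35,-0.35,-0.35,-0.35,-0.35,-0.35,-0.35,-0.35,-0.35],
  delta_pos=[
    [0,0,0.15],
    [0,0,0.15],
    [0,0,0.15],
    [0,0,0.15],
    [0,0,0.15],
    [0,0,0.15],
    [0,0,-1],
    [0,0,-3],
    [0,0,-6],
    [0,0,-10],
    [0,0,-12],
    [0,0,-12],
  ],
  turn=[
    [0,0,0],
    [0,0,0],
    [0,0,0],
    [0,0,0],
    [0,0,0],
    [0,0,0],
    [0,0,0],
    [0,0,0],
    [0,0,0],
    [0,0,0],
    [0,0,0],
    [0,0,0],
  ],
)

```text
time: 15.52
position: [0.5053, 0.2124, 0.272]
tool_rot: [0.414, 0.91, 0.002, 0.002]
ft_force: [0.1, 0.4, -0.7]
grip_width: 0.0589
grip_force: 0.0
```

>>> play_rows(
  gripper=[-0.35,-0.35,-0.35,-0.35,-0.35,-0.35,-0.35,-0.35],
  delta_pos=[
    [-3,0,0],
    [-6,0,0],
    [-6,0,0],
    [-6,0,0],
    [-6,0,0],
    [-6,0,0],
    [-6,0,0],
    [-6,0,0],
  ],
  turn=[
    [0,0,0],
    [0,0,0],
    [0,0,0],
    [0,0,0],
    [0,0,0],
    [0,0,0],
    [0,0,0],
    [0,0,0],
  ],
)

```text
time: 16.52
position: [0.5434, 0.1671, 0.2696]
tool_rot: [0.414, 0.91, 0.0, 0.0]
ft_force: [0.2, 0.5, 0.8]
grip_width: 0.0588
grip_force: 0.0
```

Run:
```python
from h import *
w=shot('wrist','w7');s=shot('side','d7')
m=np.hstack([cv2.resize(s['color'][90:186,190:290],(400,384),interpolation=cv2.INTER_CUBIC),w['color'][:,56:456]])
cv2.imwrite('pics/m7.png',m[:,:,::-1]);print(robot.get_obs()['time'])
```

```text
16.625
```

View pics/m7.png

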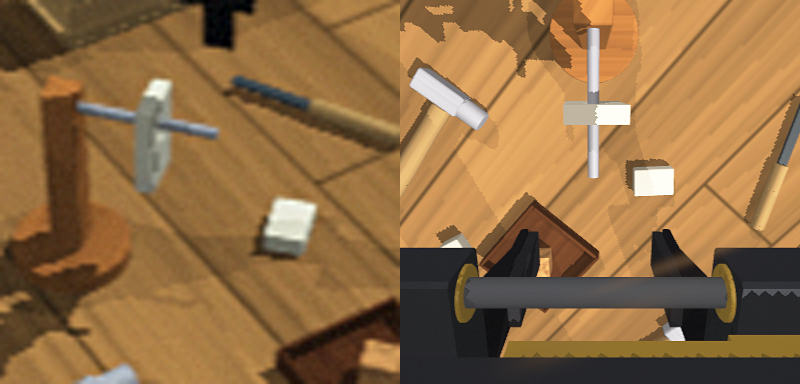

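The plaque hangs upright and square about mid-rod, at side crop (152,135), and the gripper is clear. I'll wait briefly so any swing dies out, then hand in.

>>> play_rows(
  gripper=[-0.35,-0.35,-0.35,-0.35,-0.35,-0.35,-0.35,-0.35,-0.35,-0.35,-0.35,-0.35],
  delta_pos=[
    [0,0,0],
    [0,0,0],
    [0,0,0],
    [0,0,0],
    [0,0,0],
    [0,0,0],
    [0,0,0],
    [0,0,0],
    [0,0,0],
    [0,0,0],
    [0,0,0],
    [0,0,0],
  ],
  turn=[
    [0,0,0],
    [0,0,0],
    [0,0,0],
    [0,0,0],
    [0,0,0],
    [0,0,0],
    [0,0,0],
    [0,0,0],
    [0,0,0],
    [0,0,0],
    [0,0,0],
    [0,0,0],
  ],
)

```text
time: 18.12
position: [0.5435, 0.1669, 0.2696]
tool_rot: [0.414, 0.91, 0.0, 0.0]
ft_force: [0.7, 0.0, 0.4]
grip_width: 0.0586
grip_force: 0.0
```

Run:
```python
from h import *
s=shot('side','d8');a=load('d7')
print(cv2.absdiff(s['color'],a['color'])[90:186,190:290].max())
print(robot.hand_in())
```

```text
46
the job is handed in; nothing more can be done
None
```

The cork stop is in the tray, the pierced plaque hangs upright about mid-rod, and both solid plaques were still in the rack when last seen; I handed the job in at about 18 s, and no verdict came back.

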